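# Shut the sample chamber and hold its seal lever at four clicks

## Task

Get the sample chamber ready for its leak check: push its open door shut until it snaps home on its catch, then swing the seal lever beside it away from its stop (counter-clockwise seen from above) by exactly four clicks, never running on into a fifth. The lever springs back when let go, so finish with the gripper still on the lever, holding it at the fourth click; leave the jars, bottles and dishes around it standing where they are.

Things in the scene. Friction and masses are not known exactly. Their poses are not given: they have to be found in the camera images.
- chamber: White sample chamber on an aluminium base plate, bolted down. Origin: under the plate, on the bench; x points to its back, y to its left, z up. Plate 270 x 440 x 12 mm (x from -130 to 140, y from -240 to 200). Housing x -60 to 130, y -6 to 180, roof at z 200 mm; open front at x -60 closed by the door. The seal lever stands on the plate right of the housing.
- door (a joint): Door angle, rad: 0 shut, grows as it opens towards the robot (its free edge swings to the chamber's -x). It turns loosely and stays where left. At about 0.09 its inner pin meets a sprung ball catch; about 5 N at the free edge pushes it over (the peak is at 0.04), then it snaps to 0 and the catch keeps it there (below 0.02).
- door_hinge (a point): Point on the door's vertical hinge axis (the door's left end), level with the door's top edge, z 198 mm above the bench. The hinge is at x -67, y 172 mm in the chamber's frame. Axes turn with the door: -y runs along the door from hinge to free edge, -x is the outward normal of its front.
- door_edge (a point): Point on the door's outer face at its top edge, 163 mm from the hinge axis and 15 mm from the free edge. The door is 178 mm wide, 182 mm tall, 14 mm thick (outer face 7 mm outside the hinge axis), 16 mm above the bench; a white frame around a clear window that is set back 4 mm (the frame's top rail is 45 mm tall), with a small knob at the free edge 76 mm above the bench, standing out 24 mm. Axes as door_hinge.
- lever_turn (a joint): Lever angle, rad: 0 at its stop, where it starts, growing counter-clockwise from above; far stop 1.62. A pawl rides over fixed teeth, one click every 0.22: teeth are topped at 0.11, 0.33, 0.55, 0.77, 0.99.., click n sits at n x 0.22 (four: 0.88). A spring always drives it back to 0 (6 N at the grip at 0, 7 N at four clicks); each tooth adds 2 to 4 N before its top, takes off 2 to 4 N after.
- lever_pivot (a point): Point on the lever's vertical turning axis, 120 mm above the bench, level with lever_grip; at x -20, y -150 mm in the chamber's frame.
- lever_grip (a point): Point on the axis of the lever's upright grip, 120 mm from the turning axis and 120 mm above the bench. The grip is a plain grey round post 22 mm in diameter, from 86 to 146 mm above the bench. Axes turn with the lever; its -x points from pivot to grip. At the stop the lever points towards the chamber's front (-x), turned 0.15 rad to the right; its sweep goes from the front round to the right.
- seal_lever: The lever itself: aluminium bar 125 x 20 x 10 mm (76 to 86 mm above the bench) and the grey grip post at its end. Origin on the turning axis, 52 mm above the bench; -x points along the bar to the grip.
- jar_a: small glass sample jar with white screw lid, 44 mm wide, 66 mm tall, in front of the chamber; origin at the centre of its underside
- jar_b: a second such jar, 44 mm wide, 66 mm tall, right of the lever; origin at the centre of its underside
- media_bottle: glass bottle with orange cap, 80 mm wide, 190 mm tall, left of the chamber; origin at the centre of its underside
- flask: conical glass flask, 104 mm wide at the foot, 156 mm tall, far left; origin at the centre of its underside
- wash_bottle: white plastic bottle with blue cap, 60 mm wide, 150 mm tall, behind the lever on the right; origin at the centre of its underside
- dish_stack: stack of clear culture dishes, 90 mm wide, 44 mm tall, on the chamber's roof towards its back; origin at the centre of its underside
- jar_lid: loose white jar lid, 44 mm wide, 12 mm tall, on the bench in front; origin at the centre of its underside
Things that resemble listed ones, but are neither listed nor needed, are in the scene too. Leave any pink or yellow look-alike of the flask alone.

How it is judged:
By the outcome, as a careful person would: the job done as asked, in the order asked, and still so for the second after the job is handed in, while the arm keeps its last pose, push and grip.
It also fails if it takes over 72 s, if anything falls off the work surface, if the arm or the gripper's body presses on something with over 40 N, if the wrist force passes 120 N, or if a joint passes its speed limit or range.

## Robot

A 7-joint arm with a two-finger parallel gripper is mounted at the origin on the work surface. World frame = base frame: x ahead of the robot, y to its left, z up, the work surface at z = 0. Lengths are in m, angles in rad, forces in N, time in s.
With the tool pointing down it reaches from about 0.425 to 0.875 m from the base axis. Payload 4.7 kg.
Tool frame: the origin (TCP) lies between the finger pads; the fingertips stand 14 mm ahead of it and the grasp point (between the pads) lies 5 mm behind it; z points along the fingers, y is the line along which they close (so a half turn about z gives the same grasp; the last joint's range is limited). The gripper opens to 87 mm and grips with 3 to 60 N. Pads are 19 mm wide; open, the fingers measure 117 mm over their backs; the gripper's body (75 mm by 190 mm) begins 51 mm behind the grasp point.
Start: joints at [-1.309, 0.321, -0.07, 1.45, 0.023, 1.371, -0.057], TCP at [0.159, 0.63, 0.237] pointing down, gripper open.
Joint ranges: [-2.86, 2.86], [-0.3, 2.09], [-1.38, 1.24], [0.06, 2.45], [-1.56, 4.7], [0.09, 2.05], [-2.69, 2.69]. Speed limits (rad/s): [2.57, 2.57, 3.14, 3.14, 3.14, 3.14, 3.14].

## Interface

Orientations are given as a rotation vector (axis times angle).
In Python, from bench import ctrl gives the robot as it stands.
- The arm moves only by the tool step_arm, never from a script. Its argument "commands" is a list of rows, each an object with "travel": the shift along the tool's x, y, z in m, a list of three; "turn": the turn, a rotation vector about the tool's x, y, z in degrees, a list of three. A call has 1 to 5 rows; each row is the pose to reach, as a shift and turn from the pose commanded when the call began, along the tool's axes at that moment; what a row does not reach only later rows make up. A row lasts 1/10 s, in which the tool goes at most 50 mm and 8.59 degrees, less where a joint would pass 70% of its speed; a pose out of reach is approached as far as the arm can. A call with a gripper value outside its range is refused whole. "gripper" is the opening, from 0 (shut) to 1 (fully open), set as the call begins (left out, the last holds). The fingers move at their own pace and stop on an object; "force" is the grip in N (left out, the last holds). Time passes only in rows, so rows that repeat a pose let the fingers close. It gives the time, the measured TCP pose, the force, the opening and the grip force at its end, in the units of the state.
- ctrl.get_state(): the state, without advancing time (a new reading comes with each control period).
- ctrl.get_image(name): name is "scene" or "top"; returns the picture (384x512x3 uint8, red, green, blue); there is no depth.
- ctrl.camera_model(name): a dict with "fx", "fy", "cx", "cy" (pixels), "R" (3x3) and "t" (3): a world point X has camera coordinates R X + t. Camera axes: x right, y down, z forward; pixel columns grow to the right and rows downward; lengths in m; the calibration is good to about 2 mm. A picture is of the moment at which its call begins. camera_model takes no time and is no camera call.
- ctrl.close_job(): hands the job in; it is judged then, once.
The state is a dict: "time": time; "joint_positions": joint angles; "qd": joint speeds; "joint_torque": joint torques, N m; "position": TCP position; "tool_rot": TCP orientation; "ft_force": force on the tool from outside, world axes, zero at the start; "torque": the same for the moment, N m; "grip_width": opening from 0.0 (shut) to 1.0 (fully open); "grip_force": force on a finger pad.
Only numpy, scipy, OpenCV 4.12 (cv2) and the standard library are available. Lean on these libraries where they do the work, as an engineer would, in place of code of your own. Each camera call takes 0.05 s, during which the arm holds its last target. There are 200 camera calls.

## Working session

There is one attempt and no reset: what is moved stays moved. The work goes in short steps, Python scripts to look and compute and a tool call to move; the robot and the scene stay as the last step left them, time stands still between calls to the robot, and variables do not carry over. Pictures are saved under pics/ and viewed, at most 10 in all, crops included, and the job is handed in when it is done.

Besides the shell and the picture viewer there is one more tool, called after "Request:" by a JSON object that holds its "fn" and its "kwargs", one argument or row to a line. step_arm: Moves the arm, as the interface text tells. Its arguments: {"type":"object","properties":{"commands":{"type":"array"},"gripper":{"type":"number"},"force":{"type":"number"}},"required":["commands"]}

```bash
mkdir -p pics; python3 - <<'E'
from bench import ctrl
import cv2
for n in("scene","top"):
    im=ctrl.get_image(n); cv2.imwrite(f"pics/{n}0.png",cv2.resize(im[:,:,::-1],(800,600),interpolation=cv2.INTER_CUBIC))
    cv2.imwrite(f"pics/{n}_raw.png",im[:,:,::-1])
    m=ctrl.camera_model(n);print(m)
s=ctrl.get_state();print({k:s[k] for k in("time","position","tool_rot","ft_force","grip_width")})
E
```

```text
{'fx': 469.7148762339797, 'fy': 469.7148762339797, 'cx': 253.2312594431841, 'cy': 186.78224341827453, 'R': array([[ 0.35908054,  0.93325409, -0.00989834],
       [ 0.79132684, -0.3100612 , -0.52693821],
       [-0.49483633,  0.18138043, -0.84984595]]), 't': array([-0.33029694, -0.34993291,  1.75066622])}
{'fx': 495.0200776101196, 'fy': 495.0200776101196, 'cx': 251.54261194073524, 'cy': 188.1896918728187, 'R': array([[-0.01754537, -0.99984001,  0.00348195],
       [-0.97606655,  0.01637299, -0.21685484],
       [ 0.21676313, -0.00720341, -0.97619765]]), 't': array([0.1124006 , 0.59621794, 1.72335428])}
{'time': 0.1, 'position': array([0.15937231, 0.62967785, 0.23558885]), 'tool_rot': array([-3.88211149e-01, -3.11740490e+00,  2.69397052e-03]), 'ft_force': array([-0.08580292,  0.50882619,  0.38792223]), 'grip_width': 0.9983992118264405}
```

View pics/scene0.png

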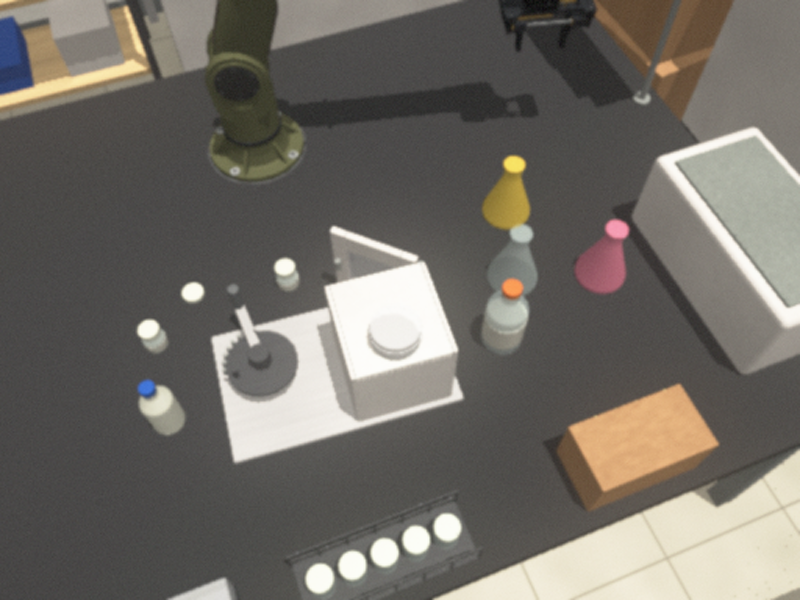

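View pics/top0.png

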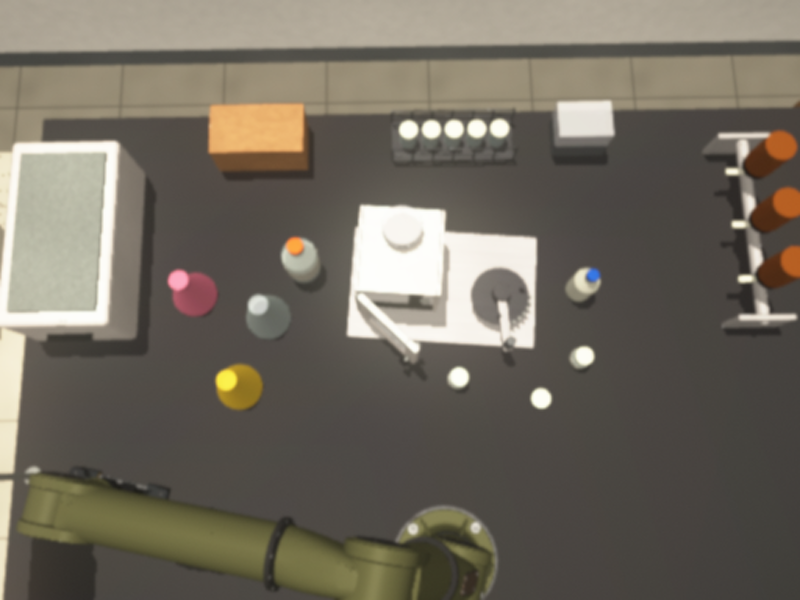

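The scene view has the door open towards the robot, its free edge near (335,232), and the lever grip at (234,290). In the top view the door runs from (360,295) to (416,355), the lever grip is at (507,345) and its pivot at (502,293). I'll enlarge both views to measure.

```bash
python3 - <<'E'
import cv2
a=cv2.imread("pics/top_raw.png")[125:260,210:390];cv2.imwrite("pics/topc.png",cv2.resize(a,None,fx=4.4,fy=4.4,interpolation=cv2.INTER_CUBIC))
a=cv2.imread("pics/scene_raw.png")[140:300,130:310];cv2.imwrite("pics/scenec.png",cv2.resize(a,None,fx=3.7,fy=3.7,interpolation=cv2.INTER_CUBIC))
E
```

```text
(no output)
```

View pics/topc.png

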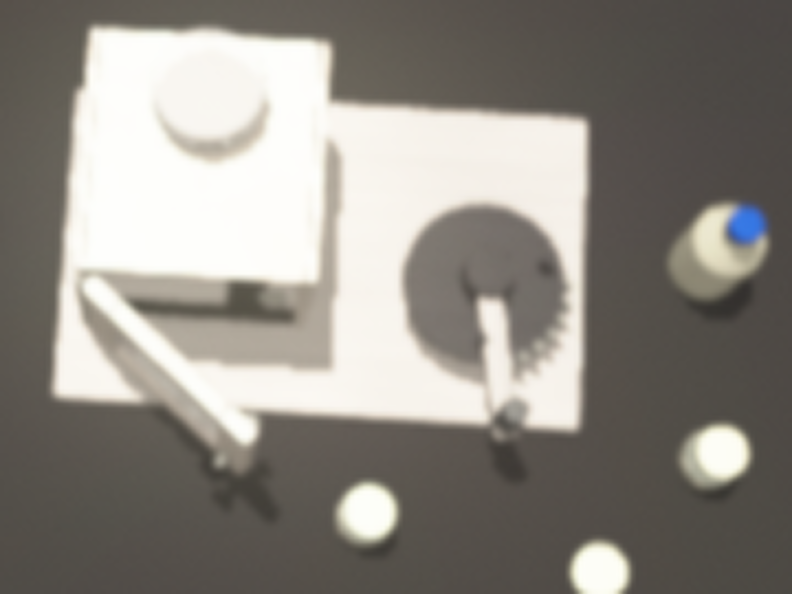

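View pics/scenec.png

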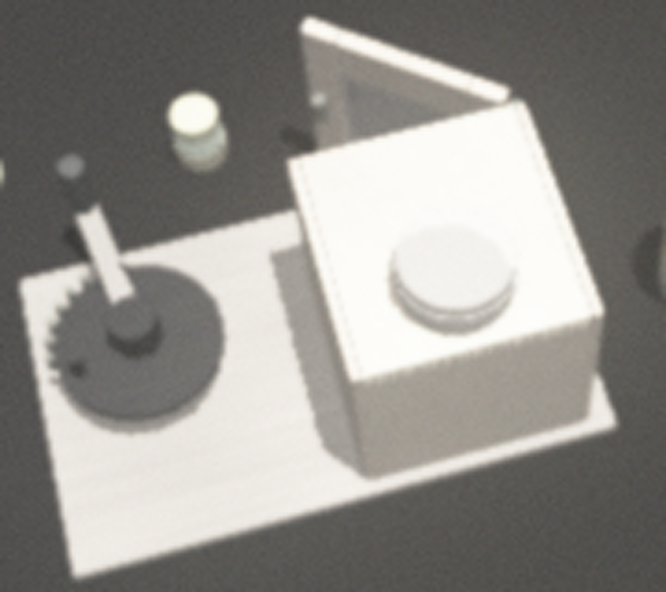

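The crops give clear plate and roof corners, the door's top strip (free end at about (247,435) top, (308,25) scene) and the grip top at (512,412) top, (71,166) scene. Next I'll fit the poses.

```bash
cat > h.py <<'E'
from bench import ctrl
import numpy as np
from scipy.optimize import least_squares
M={n:ctrl.camera_model(n) for n in("scene","top")}
def proj(n,X):
    m=M[n];c=m["R"]@X+m["t"];return np.array([m["fx"]*c[0]/c[2]+m["cx"],m["fy"]*c[1]/c[2]+m["cy"]])
def px(n,u,v):
    return np.array([210+(u+.5)/4.4-.5,125+(v+.5)/4.4-.5]) if n=="top" else np.array([130+(u+.5)/3.7-.5,140+(v+.5)/3.7-.5])
def w(p,X):
    c,s=np.cos(p[2]),np.sin(p[2]);return np.array([p[0]+c*X[0]-s*X[1],p[1]+s*X[0]+c*X[1],X[2]])
def doorpt(a,r,out,z): # r along door from hinge, out outward
    d=np.array([-np.sin(a),-np.cos(a)]);o=np.array([-np.cos(a),np.sin(a)])
    q=np.array([-.067,.172])+r*d+out*o;return np.array([q[0],q[1],z])
def levpt(a,r,z):
    # a=0: -x turned .15 to right(-y); ccw sweep front->right
    t=np.pi+.15+a;return np.array([-.02+r*np.cos(t),-.15+r*np.sin(t),z])
E
cat > fit.py <<'E'
from h import *
P=[("top",53,398,-.13,.2,.012),("top",579,431,-.13,-.24,.012),("top",587,118,.14,-.24,.012),
("top",91,27,.13,.18,.2),("top",330,42,.13,-.006,.2),("top",318,284,-.06,-.006,.2),("top",78,270,-.06,.18,.2),
("scene",20,282,-.13,-.24,.012),("scene",75,577,.14,-.24,.012),("scene",616,426,.14,.2,.012),
("scene",289,160,-.06,-.006,.2),("scene",520,101,-.06,.18,.2),("scene",602,312,.13,.18,.2),("scene",357,380,.13,-.006,.2)]
def f(p): return np.concatenate([proj(n,w(p,(x,y,z)))-px(n,u,v) for n,u,v,x,y,z in P])
r=least_squares(f,[.6,0,0],loss="soft_l1");p=r.x;print(p);print(f(p).round(1).reshape(-1,2).tolist())
g=lambda a:np.concatenate([proj("top",w(p,doorpt(a[0],.178,0,.198)))-px("top",247,435),proj("scene",w(p,doorpt(a[0],.178,0,.198)))-px("scene",308,25)])
d=least_squares(g,[.7]);print("door",d.x,d.fun)
l=lambda a:np.concatenate([proj("top",w(p,levpt(a[0],.12,.146)))-px("top",512,412),proj("scene",w(p,levpt(a[0],.12,.146)))-px("scene",71,166)])
e=least_squares(l,[0.]);print("lever",e.x,e.fun)
print("edge",w(p,doorpt(d.x[0],.163,.007,.198)),"hinge",w(p,(-.067,.172,.198)),"pivot",w(p,(-.02,-.15,.12)))
for i in range(5):print("grip",i,w(p,levpt(.22*i,.12,.12)).round(4))
for nm,z,u,v in(("jar_a",.066,368,513),("jar_b",.066,722,452),("lid",.012,600,572),("wash",.15,747,223)):
    print(nm,least_squares(lambda q:proj("top",np.array([q[0],q[1],z]))-px("top",u,v),[.6,0]).x.round(3))
np.save("p.npy",p)
E
python3 fit.py
```

```text
[ 0.62373212  0.00361527 -0.07775406]
[[0.1, 0.2], [0.2, -0.1], [-0.2, 0.5], [-0.2, 0.9], [-0.2, 0.7], [-0.1, -0.1], [-1.2, -0.2], [-0.6, -0.2], [-0.4, 0.7], [0.6, -0.2], [-0.6, 0.2], [0.9, -0.0], [0.8, 0.3], [-1.5, 0.7]]
door [0.70947941] [ 1.20957293  1.43127643 -1.30910087 -0.57815898]
lever [-0.02382034] [ 0.44810564 -0.34072412  0.42464497  0.02266685]
edge [0.44988437 0.07021202 0.198     ] hinge [0.57029477 0.18029987 0.198     ] pivot [ 0.59214118 -0.14437802  0.12      ]
grip 0 [ 0.4725 -0.153   0.12  ]
grip 1 [ 0.4772 -0.179   0.12  ]
grip 2 [ 0.4875 -0.2032  0.12  ]
grip 3 [ 0.5029 -0.2246  0.12  ]
grip 4 [ 0.5226 -0.2421  0.12  ]
jar_a [ 0.404 -0.042]
jar_b [ 0.448 -0.329]
lid [ 0.358 -0.236]
wash [ 0.618 -0.34 ]
```

The fit is good: residuals are about 1 px, the door is at 0.71 and the lever at 0. I'll work out the transit moves to a spot in front of the door's free edge.

```bash
cat > g.py <<'E'
from h import *
from scipy.spatial.transform import Rotation as Ro
def Rt(psi):
    c,s=np.cos(np.radians(psi)),np.sin(np.radians(psi));return np.array([[-s,c,0],[c,s,0],[0,0,-1]])
def go(pts,start=None):
    s=ctrl.get_state()
    p,R=(s["position"],Ro.from_rotvec(s["tool_rot"]).as_matrix())
    print("t",round(s["time"],2),"p",p.round(4),"psi",np.degrees(np.arctan2(R[1,1],R[0,1])).round(1),"f",np.round(s["ft_force"],1),"w",round(s["grip_width"],3),"gf",s["grip_force"],"q",np.round(s["joint_positions"],2))
    for x in pts:
        q=np.array(x[:3]);Q=Rt(x[3])
        print(x,"travel",(R.T@(q-p)).round(4).tolist(),"turn",np.degrees(Ro.from_matrix(R.T@Q).as_rotvec()).round(1).tolist())
        p,R=q,Q
E
python3 -c "
from g import *
go([(.30,.48,.28,33),(.40,.30,.28,-10),(.43,.16,.28,-53),(.42,.04,.28,-94.5)])"
```

```text
t 0.1 p [0.1594 0.6297 0.2356] psi 75.8 f [-0.1  0.5  0.4] w 0.998 gf 0.0 q [-1.31  0.32 -0.07  1.45  0.02  1.37 -0.06]
(0.3, 0.48, 0.28, 33) travel [-0.173, -0.1107, -0.0442] turn [-0.1, 0.0, 42.8]
(0.4, 0.3, 0.28, -10) travel [-0.2054, -0.0142, 0.0] turn [0.0, 0.0, 43.0]
(0.43, 0.16, 0.28, -53) travel [-0.1327, 0.0539, 0.0] turn [0.0, 0.0, 43.0]
(0.42, 0.04, 0.28, -94.5) travel [-0.0802, 0.0898, 0.0] turn [0.0, 0.0, 41.5]
```

Request:
{"fn": "step_arm", "kwargs": {
  "commands": [
    {"travel": [-0.035, -0.022, -0.044], "turn": [0, 0, 8.5]},
    {"travel": [-0.07, -0.044, -0.044], "turn": [0, 0, 17]},
    {"travel": [-0.104, -0.066, -0.044], "turn": [0, 0, 25.5]},
    {"travel": [-0.138, -0.088, -0.044], "turn": [0, 0, 34]},
    {"travel": [-0.173, -0.111, -0.044], "turn": [0, 0, 42.8]}
  ],
  "gripper": 0,
  "force": 20
}}

```text
time: 0.6
position: [0.3007, 0.4787, 0.2803]
tool_rot: [-1.502, -2.759, 0.0]
ft_force: [0.2, 0.7, -1.0]
grip_width: 0.636
grip_force: 0.0
```

Request:
{"fn": "step_arm", "kwargs": {
  "commands": [
    {"travel": [-0.041, -0.003, 0], "turn": [0, 0, 8.5]},
    {"travel": [-0.082, -0.006, 0], "turn": [0, 0, 17]},
    {"travel": [-0.123, -0.009, 0], "turn": [0, 0, 25.5]},
    {"travel": [-0.164, -0.012, 0], "turn": [0, 0, 34]},
    {"travel": [-0.205, -0.014, 0], "turn": [0, 0, 43]}
  ]
}}

```text
time: 1.1
position: [0.4009, 0.2992, 0.2803]
tool_rot: [-2.402, -2.025, 0.0]
ft_force: [-0.1, 0.3, 0.5]
grip_width: 0.175
grip_force: 0.0
```

```bash
python3 -c "
from g import *
go([(.43,.16,.28,-53),(.42,.04,.28,-94.5)])"
```

```text
t 1.1 p [0.4009 0.2992 0.2803] psi -9.7 f [-0.1  0.3  0.5] w 0.175 gf 0.0 q [-0.99 -0.03  0.29  1.76  0.01  1.41 -0.87]
(0.43, 0.16, 0.28, -53) travel [-0.1322, 0.0522, 0.0003] turn [-0.0, 0.0, 43.3]
(0.42, 0.04, 0.28, -94.5) travel [-0.0802, 0.0898, 0.0] turn [0.0, 0.0, 41.5]
```

Request:
{"fn": "step_arm", "kwargs": {
  "commands": [
    {"travel": [-0.026, 0.01, 0], "turn": [0, 0, 8.5]},
    {"travel": [-0.053, 0.021, 0], "turn": [0, 0, 17]},
    {"travel": [-0.079, 0.031, 0], "turn": [0, 0, 25.5]},
    {"travel": [-0.106, 0.042, 0], "turn": [0, 0, 34]},
    {"travel": [-0.132, 0.052, 0], "turn": [0, 0, 43]}
  ]
}}

```text
time: 1.6
position: [0.4302, 0.1608, 0.2803]
tool_rot: [-2.973, -1.014, 0.001]
ft_force: [-0.2, 0.1, 0.3]
grip_width: 0.005
grip_force: 0.0
```

Request:
{"fn": "step_arm", "kwargs": {
  "commands": [
    {"travel": [-0.016, 0.018, 0], "turn": [0, 0, 8.5]},
    {"travel": [-0.032, 0.036, 0], "turn": [0, 0, 17]},
    {"travel": [-0.048, 0.054, 0], "turn": [0, 0, 25.5]},
    {"travel": [-0.064, 0.072, 0], "turn": [0, 0, 34]},
    {"travel": [-0.08, 0.09, 0], "turn": [0, 0, 41.5]}
  ]
}}

```text
time: 2.1
position: [0.4223, 0.041, 0.2803]
tool_rot: [-3.14, 0.104, 0.001]
ft_force: [0.2, 0.3, 0.4]
grip_width: 0.007
grip_force: 0.0
```

```bash
python3 -c "
from g import *
p=np.load('p.npy')
go([(.42,.04,.18,-94.5)])
for a in (.71,.6,.5,.4,.3,.2,.1,.05,0,-.03): print(a,w(p,doorpt(a,.160,.020,.18)).round(4))"
```

```text
t 2.1 p [0.4223 0.041  0.2803] psi -93.8 f [0.2 0.3 0.4] w 0.007 gf 0.0 q [-0.68 -0.23  0.44  1.91  0.1   1.44 -1.89]
(0.42, 0.04, 0.18, -94.5) travel [-0.0021, 0.0011, 0.1003] turn [-0.0, 0.0, 0.7]
0.71 [0.4428 0.0816 0.18  ]
0.6 [0.4544 0.0682 0.18  ]
0.5 [0.4662 0.0572 0.18  ]
0.4 [0.479  0.0474 0.18  ]
0.3 [0.4927 0.039  0.18  ]
0.2 [0.5072 0.0319 0.18  ]
0.1 [0.5223 0.0264 0.18  ]
0.05 [0.5301 0.0242 0.18  ]
0 [0.5379 0.0223 0.18  ]
-0.03 [0.5427 0.0214 0.18  ]
```

Request:
{"fn": "step_arm", "kwargs": {
  "commands": [
    {"travel": [-0.004, -0.024, 0], "turn": [0, 0, 0.7]},
    {"travel": [-0.004, -0.024, 0.03], "turn": [0, 0, 0.7]},
    {"travel": [-0.004, -0.024, 0.06], "turn": [0, 0, 0.7]},
    {"travel": [-0.004, -0.024, 0.085], "turn": [0, 0, 0.7]},
    {"travel": [-0.004, -0.024, 0.097], "turn": [0, 0, 0.7]}
  ]
}}

```text
time: 2.6
position: [0.4185, 0.0658, 0.1812]
tool_rot: [3.138, -0.115, -0.006]
ft_force: [-1.0, -0.0, 0.5]
grip_width: 0.007
grip_force: 0.0
```

```bash
python3 -c "
from g import *
import cv2
go([(.4544,.0582,.182,-94.5),(.479,.0474,.182,-94.5),(.507,.036,.182,-94.5),(.522,.0264,.182,-94.5)])
im=ctrl.get_image('scene')[130:240,130:310,::-1];cv2.imwrite('pics/a.png',cv2.resize(im,None,fx=4,fy=4))"
```

```text
t 2.6 p [0.4185 0.0658 0.1812] psi -94.2 f [-1.  -0.   0.5] w 0.007 gf 0.0 q [-0.69 -0.16  0.44  2.06  0.07  1.23 -1.93]
(0.4544, 0.0582, 0.182, -94.5) travel [0.0363, 0.005, -0.001] turn [0.1, 0.2, 0.3]
(0.479, 0.0474, 0.182, -94.5) travel [0.0254, 0.0088, 0.0] turn [0.0, 0.0, 0.0]
(0.507, 0.036, 0.182, -94.5) travel [0.0288, 0.0092, 0.0] turn [0.0, 0.0, 0.0]
(0.522, 0.0264, 0.182, -94.5) travel [0.0157, 0.0084, 0.0] turn [0.0, 0.0, 0.0]
```

View pics/a.png

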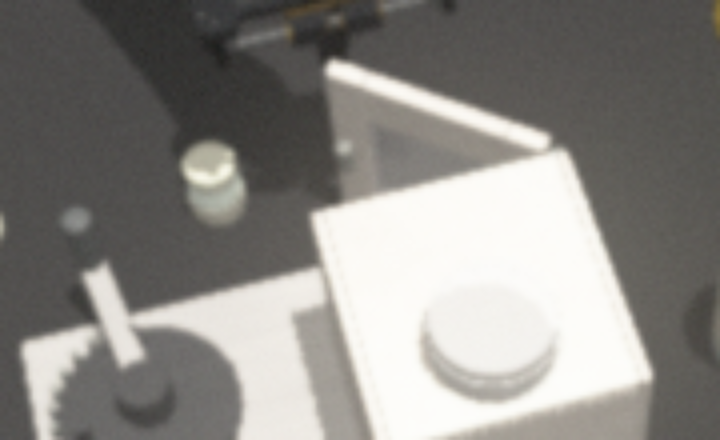

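The closed fingers stand just in front of the door's free edge, at (330,50) in the crop, and the door is untouched. Pushing now.

Request:
{"fn": "step_arm", "kwargs": {
  "commands": [
    {"travel": [0.01, 0.001, 0]},
    {"travel": [0.02, 0.003, 0]},
    {"travel": [0.03, 0.005, 0]},
    {"travel": [0.04, 0.007, 0]},
    {"travel": [0.05, 0.01, 0]}
  ]
}}

```text
$.commands[0]: bad value
```

Request:
{"fn": "step_arm", "kwargs": {
  "commands": [
    {"travel": [0.01, 0.003, 0]},
    {"travel": [0.02, 0.006, 0]},
    {"travel": [0.028, 0.009, 0]},
    {"travel": [0.036, 0.012, 0]},
    {"travel": [0.042, 0.014, 0]}
  ]
}}

```text
$.commands[0]: bad value
```

```bash
python3 -c "
from g import *
import cv2
go([(.5301,.0242,.182,-94.5),(.538,.0223,.182,-94.5)])
im=ctrl.get_image('scene')[130:240,130:310,::-1];cv2.imwrite('pics/b.png',cv2.resize(im,None,fx=4,fy=4))"
```

```text
t 2.65 p [0.4181 0.0657 0.1804] psi -94.2 f [-0.1 -1.  -1.6] w 0.004 gf 0.0 q [-0.69 -0.15  0.44  2.06  0.07  1.23 -1.93]
(0.5301, 0.0242, 0.182, -94.5) travel [0.1147, 0.0332, -0.0021] turn [0.1, 0.3, 0.3]
(0.538, 0.0223, 0.182, -94.5) travel [0.008, 0.0013, 0.0] turn [0.0, 0.0, 0.0]
```

View pics/b.png

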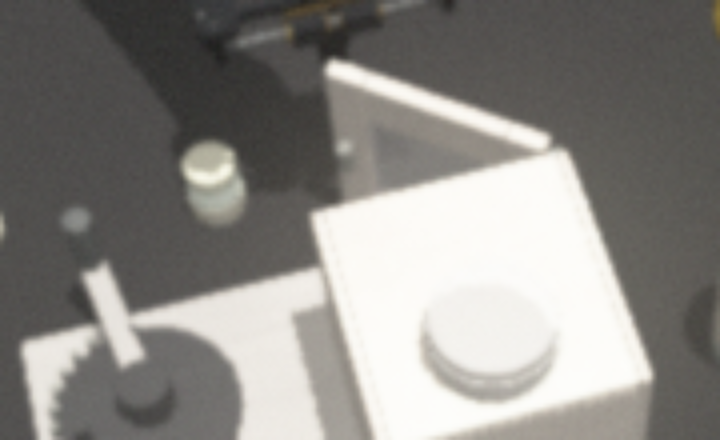

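Turn is a required field, so both calls were refused and nothing moved: the picture is unchanged. Repeating with turn included.

Request:
{"fn": "step_arm", "kwargs": {
  "commands": [
    {"travel": [0.01, 0.001, 0], "turn": [0, 0, 0]},
    {"travel": [0.02, 0.003, 0], "turn": [0, 0, 0]},
    {"travel": [0.03, 0.005, 0], "turn": [0, 0, 0]},
    {"travel": [0.04, 0.007, 0], "turn": [0, 0, 0]},
    {"travel": [0.05, 0.01, 0], "turn": [0, 0, 0]}
  ]
}}

```text
time: 3.2
position: [0.4643, 0.0381, 0.184]
tool_rot: [3.119, -0.128, -0.025]
ft_force: [-21.8, -33.8, 17.8]
grip_width: 0.005
grip_force: 21.0
```

Request:
{"fn": "step_arm", "kwargs": {
  "commands": [
    {"travel": [0.01, 0.003, 0], "turn": [0, 0, 0]},
    {"travel": [0.02, 0.006, 0], "turn": [0, 0, 0]},
    {"travel": [0.028, 0.009, 0], "turn": [0, 0, 0]},
    {"travel": [0.036, 0.012, 0], "turn": [0, 0, 0]},
    {"travel": [0.042, 0.014, 0], "turn": [0, 0, 0]}
  ]
}}

```text
time: 3.7
position: [0.5086, 0.0179, 0.1841]
tool_rot: [3.117, -0.134, -0.01]
ft_force: [-10.1, -30.3, 5.8]
grip_width: 0.004
grip_force: 18.6
```

```bash
python3 -c "
from g import *
import cv2
go([(.5301,.0242,.182,-94.5),(.538,.0223,.182,-94.5)])
im=ctrl.get_image('scene')[130:240,130:310,::-1];cv2.imwrite('pics/c.png',cv2.resize(im,None,fx=4,fy=4))"
```

```text
t 3.7 p [0.5086 0.0179 0.1841] psi -94.9 f [-10.1 -30.3   5.8] w 0.004 gf 18.599339629217866 q [-0.63  0.06  0.55  1.88 -0.01  1.22 -1.73]
(0.5301, 0.0242, 0.182, -94.5) travel [0.0209, -0.0082, 0.0018] turn [1.2, 0.3, -0.4]
(0.538, 0.0223, 0.182, -94.5) travel [0.008, 0.0013, 0.0] turn [0.0, 0.0, 0.0]
```

View pics/c.png

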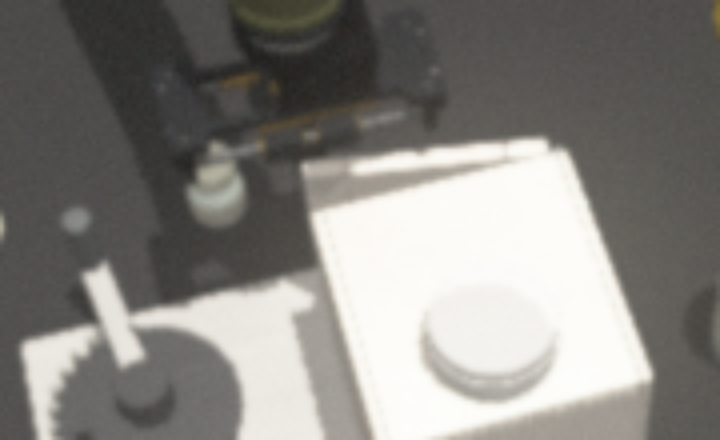

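The door has swung to about 0.25–0.3, with its top edge running from (303,165) to (548,145). The 30 N sideways force along -y is unexpected, so I'll work out where it acts before going on.

```bash
python3 -c "
from g import *
s=ctrl.get_state();F=np.array(s['ft_force']);T=np.array(s['torque']);print(s['time'],F,T,s['position'],np.round(s['joint_torque'],1),s['grip_force'])
r=np.cross(F,T)/(F@F);print('line pt if moment about TCP',r+s['position'],'dir',F/np.linalg.norm(F), 'pitch',F@T/np.linalg.norm(F))
p=np.load('p.npy')
c,sn=np.cos(p[2]),np.sin(p[2]);d=np.array(s['position'])-[p[0],p[1],0];print('tcp in chamber',c*d[0]+sn*d[1],-sn*d[0]+c*d[1])
"
```

```text
3.75 [ -7.87817971 -31.78654732   4.86654259] [-6.99052853  1.97350821 -0.33547771] [0.50957819 0.01755772 0.18405611] [-16.5 -29.  -15.3 -33.7 -10.2  -3.7   0.3] 19.182023609246244
line pt if moment about TCP [ 0.51054478 -0.01588953 -0.03284485] dir [-0.23795462 -0.96008929  0.14699034] pitch -0.2806274761719548
tcp in chamber -0.1148920230897002 0.005033338183964479
```

The moment puts the contact at the fingertips. The door's corner is caught on the closed fingers and its arc drags them towards -y. I'll relieve that, back off and touch again nearer the middle of the rail.

Request:
{"fn": "step_arm", "kwargs": {
  "commands": [
    {"travel": [0, 0.01, 0], "turn": [0, 0, 0]},
    {"travel": [0, 0.017, 0], "turn": [0, 0, 0]},
    {"travel": [-0.01, 0.017, 0], "turn": [0, 0, 0]},
    {"travel": [-0.025, 0.015, 0], "turn": [0, 0, 0]},
    {"travel": [-0.03, 0.0, 0], "turn": [0, 0, 0]}
  ]
}}

```text
time: 4.25
position: [0.4796, 0.0378, 0.1845]
tool_rot: [-3.138, 0.116, -0.002]
ft_force: [-0.7, 0.1, 0.5]
grip_width: 0.006
grip_force: 0.0
```

```bash
python3 -c "
from g import *
import cv2
go([(.505,.035,.182,-94.5),(.54,.033,.182,-94.5)])
im=ctrl.get_image('top')[160:240,200:330,::-1];cv2.imwrite('pics/d.png',cv2.resize(im,None,fx=6,fy=6))"
```

```text
t 4.25 p [0.4796 0.0378 0.1845] psi -94.2 f [-0.7  0.1  0.5] w 0.006 gf 0.0 q [-0.65 -0.02  0.52  1.94  0.01  1.22 -1.78]
(0.505, 0.035, 0.182, -94.5) travel [0.0255, 0.0009, 0.0025] turn [-0.1, -0.1, 0.3]
(0.54, 0.033, 0.182, -94.5) travel [0.035, -0.0008, 0.0] turn [0.0, 0.0, 0.0]
```

View pics/d.png

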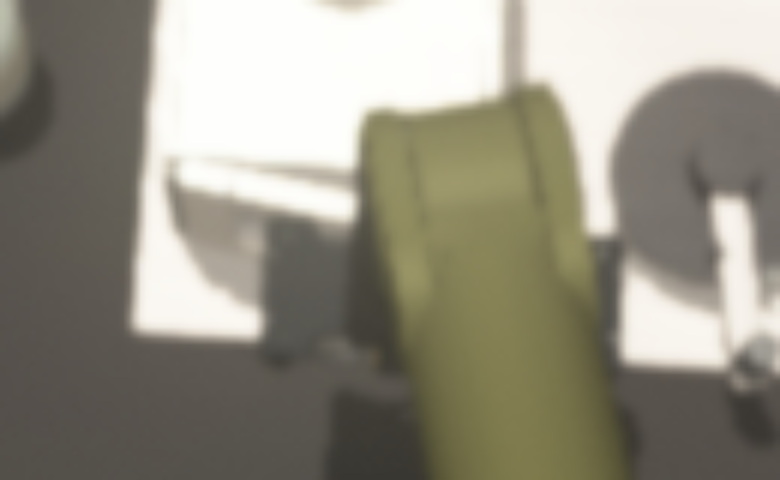

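The force is gone and the door is about 0.1–0.2 rad open, its top strip running from (175,175) to (355,205). Next I'll push +x over the catch.

Request:
{"fn": "step_arm", "kwargs": {
  "commands": [
    {"travel": [0.015, 0, 0.002], "turn": [0, 0, 0]},
    {"travel": [0.028, 0, 0.002], "turn": [0, 0, 0]},
    {"travel": [0.038, 0, 0.002], "turn": [0, 0, 0]},
    {"travel": [0.045, 0, 0.002], "turn": [0, 0, 0]},
    {"travel": [0.05, 0.001, 0.002], "turn": [0, 0, 0]}
  ]
}}

```text
time: 4.8
position: [0.5294, 0.0343, 0.1817]
tool_rot: [-3.138, 0.113, 0.004]
ft_force: [-5.7, 2.1, 2.7]
grip_width: 0.004
grip_force: 2.3
```

Request:
{"fn": "step_arm", "kwargs": {
  "commands": [
    {"travel": [0.003, 0, 0], "turn": [0, 0, 0]},
    {"travel": [0.006, 0, 0], "turn": [0, 0, 0]},
    {"travel": [0.009, 0, 0], "turn": [0, 0, 0]},
    {"travel": [0.012, 0, 0], "turn": [0, 0, 0]},
    {"travel": [0.014, 0, 0], "turn": [0, 0, 0]}
  ]
}}

```text
time: 5.3
position: [0.5389, 0.0322, 0.1815]
tool_rot: [-3.139, 0.115, 0.02]
ft_force: [-21.0, 0.1, 16.1]
grip_width: 0.005
grip_force: 10.8
```

Request:
{"fn": "step_arm", "kwargs": {
  "commands": [
    {"travel": [0.002, 0, 0], "turn": [0, 0, 0]},
    {"travel": [0.002, 0, 0], "turn": [0, 0, 0]},
    {"travel": [-0.01, 0, 0], "turn": [0, 0, 0]},
    {"travel": [-0.03, 0, 0], "turn": [0, 0, 0]},
    {"travel": [-0.06, 0, -0.01], "turn": [0, 0, 0]}
  ]
}}

```text
time: 5.8
position: [0.4838, 0.0359, 0.1906]
tool_rot: [3.138, -0.116, -0.0]
ft_force: [-0.7, 0.5, 1.4]
grip_width: 0.004
grip_force: 0.0
```

```bash
python3 -c "
from g import *
import cv2
go([(.46,-.06,.22,-90),(.4725,-.153,.22,-85.9),(.4725,-.153,.115,-85.9)])
im=ctrl.get_image('scene')[130:240,130:310,::-1];cv2.imwrite('pics/e.png',cv2.resize(im,None,fx=4,fy=4))
p=np.load('p.npy')
for a in(0,.05,.09): print(a,[((proj('scene',w(p,doorpt(a,r,o,.198)))-[130,130])*4).round(0).tolist() for r,o in((.178,.007),(.1,.007),(.178,-.007))])"
```

```text
t 5.8 p [0.4838 0.0359 0.1906] psi -94.2 f [-0.7  0.5  1.4] w 0.004 gf 0.0 q [-0.66 -0.02  0.53  1.93  0.01  1.23 -1.78]
(0.46, -0.06, 0.22, -90) travel [-0.0167, 0.0975, -0.0292] turn [0.1, 0.0, -4.2]
(0.4725, -0.153, 0.22, -85.9) travel [0.0125, 0.093, 0.0] turn [0.0, 0.0, -4.1]
(0.4725, -0.153, 0.115, -85.9) travel [0.0, 0.0, 0.105] turn [0.0, 0.0, 0.0]
0 [[304.0, 198.0], [412.0, 171.0], [309.0, 214.0]]
0.05 [[302.0, 187.0], [411.0, 165.0], [306.0, 204.0]]
0.09 [[301.0, 179.0], [410.0, 160.0], [304.0, 195.0]]
```

View pics/e.png

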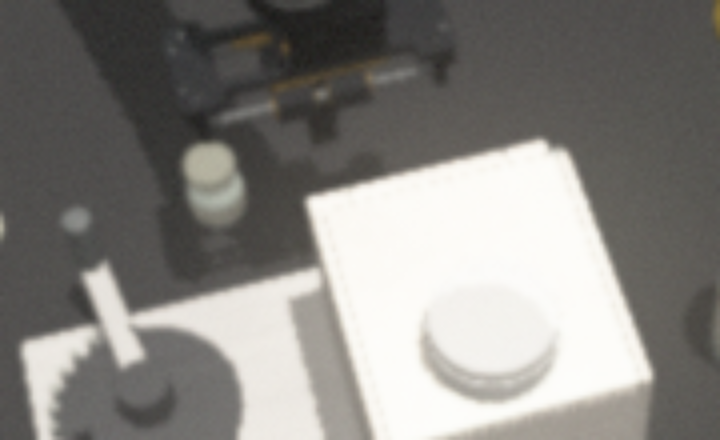

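The door is shut: its free corner is at (306,198), against (304,198) predicted for angle 0, and it lies parallel to the roof. Now over to the lever, opening the gripper on the way.

Request:
{"fn": "step_arm", "kwargs": {
  "commands": [
    {"travel": [-0.017, 0.01, -0.03], "turn": [0, 0, 0]},
    {"travel": [-0.017, 0.05, -0.05], "turn": [0, 0, -2]},
    {"travel": [-0.017, 0.098, -0.05], "turn": [0, 0, -4]},
    {"travel": [-0.01, 0.145, -0.05], "turn": [0, 0, -6]},
    {"travel": [-0.0027, 0.19, -0.04], "turn": [0, 0, -8.3]}
  ],
  "gripper": 1
}}

```text
time: 6.35
position: [0.4688, -0.1553, 0.2333]
tool_rot: [-3.139, -0.115, -0.01]
ft_force: [0.9, 0.5, 0.1]
grip_width: 0.375
grip_force: 0.0
```

```bash
python3 -c "
from g import *
go([(.4725,-.153,.115,-85.9)])"
```

```text
t 6.35 p [ 0.4688 -0.1553  0.2333] psi -85.8 f [0.9 0.5 0.1] w 0.375 gf 0.0 q [-0.51 -0.05  0.76  1.86  0.03  1.31 -1.25]
(0.4725, -0.153, 0.115, -85.9) travel [0.0032, -0.0021, 0.1183] turn [0.0, -0.3, 0.1]
```

Request:
{"fn": "step_arm", "kwargs": {
  "commands": [
    {"travel": [0.003, -0.002, 0], "turn": [0, 0, 0]},
    {"travel": [0.003, -0.002, 0], "turn": [0, 0, 0]},
    {"travel": [0.003, -0.002, 0], "turn": [0, 0, 0]},
    {"travel": [0.003, -0.002, 0.02], "turn": [0, 0, 0]},
    {"travel": [0.003, -0.002, 0.04], "turn": [0, 0, 0]}
  ]
}}

```text
time: 6.85
position: [0.4714, -0.149, 0.1917]
tool_rot: [-3.139, -0.118, -0.004]
ft_force: [-0.7, -0.7, -0.9]
grip_width: 0.829
grip_force: 0.0
```

Request:
{"fn": "step_arm", "kwargs": {
  "commands": [
    {"travel": [0, 0, 0.02], "turn": [0, 0, 0]},
    {"travel": [0, 0, 0.04], "turn": [0, 0, 0]},
    {"travel": [0, 0, 0.06], "turn": [0, 0, 0]},
    {"travel": [0, 0, 0.075], "turn": [0, 0, 0]},
    {"travel": [0, 0, 0.077], "turn": [0, 0, 0]}
  ]
}}

```text
time: 7.35
position: [0.4694, -0.1487, 0.1129]
tool_rot: [-3.139, -0.117, 0.005]
ft_force: [-0.6, 0.1, 0.2]
grip_width: 0.997
grip_force: 0.0
```

```bash
python3 -c "
from g import *
go([(.4725,-.153,.115,-85.9)])"
```

```text
t 7.35 p [ 0.4694 -0.1487  0.1129] psi -85.7 f [-0.6  0.1  0.2] w 0.997 gf 0.0 q [-0.49  0.1   0.78  2.   -0.08  1.07 -1.16]
(0.4725, -0.153, 0.115, -85.9) travel [0.0028, 0.0045, -0.0021] turn [-0.0, 0.2, 0.2]
```

Request:
{"fn": "step_arm", "kwargs": {
  "commands": [
    {"travel": [0.003, 0.004, -0.002], "turn": [0, 0, 0]},
    {"travel": [0.003, 0.004, -0.002], "turn": [0, 0, 0]},
    {"travel": [0.003, 0.004, -0.002], "turn": [0, 0, 0]},
    {"travel": [0.003, 0.004, -0.002], "turn": [0, 0, 0]},
    {"travel": [0.003, 0.004, -0.002], "turn": [0, 0, 0]}
  ],
  "gripper": 0,
  "force": 40
}}

```text
time: 7.85
position: [0.4739, -0.1543, 0.1169]
tool_rot: [-3.139, -0.113, -0.001]
ft_force: [-0.0, 0.3, 0.7]
grip_width: 0.627
grip_force: 0.0
```

Request:
{"fn": "step_arm", "kwargs": {
  "commands": [
    {"travel": [0, 0, 0], "turn": [0, 0, 0]},
    {"travel": [0, 0, 0], "turn": [0, 0, 0]},
    {"travel": [0, 0, 0], "turn": [0, 0, 0]},
    {"travel": [0, 0, 0], "turn": [0, 0, 0]},
    {"travel": [0, 0, 0], "turn": [0, 0, 0]}
  ]
}}

```text
time: 8.35
position: [0.4735, -0.1522, 0.1164]
tool_rot: [-3.136, -0.114, 0.002]
ft_force: [-1.6, 5.4, 2.9]
grip_width: 0.247
grip_force: 40.0
```

```bash
python3 -c "
from g import *
p=np.load('p.npy')
T=[tuple(w(p,levpt(a,.12,.115)))+(-85.9+np.degrees(a),) for a in (0,.11,.22,.33,.44,.55,.66,.77,.88)]
go([tuple(np.round(t,4)) for t in T])"
```

```text
t 8.35 p [ 0.4735 -0.1522  0.1164] psi -85.8 f [-1.6  5.4  2.9] w 0.247 gf 39.990937169641256 q [-0.48  0.11  0.79  1.99 -0.09  1.08 -1.15]
(np.float64(0.4725), np.float64(-0.153), np.float64(0.115), np.float64(-85.9)) travel [-0.001, 0.0007, 0.0014] turn [-0.2, 0.1, 0.1]
(np.float64(0.4741), np.float64(-0.1661), np.float64(0.115), np.float64(-79.5975)) travel [0.0007, 0.0132, 0.0] turn [0.0, 0.0, -6.3]
(np.float64(0.4772), np.float64(-0.179), np.float64(0.115), np.float64(-73.2949)) travel [0.0007, 0.0132, 0.0] turn [0.0, 0.0, -6.3]
(np.float64(0.4817), np.float64(-0.1914), np.float64(0.115), np.float64(-66.9924)) travel [0.0007, 0.0132, 0.0] turn [0.0, 0.0, -6.3]
(np.float64(0.4875), np.float64(-0.2032), np.float64(0.115), np.float64(-60.6899)) travel [0.0007, 0.0131, 0.0] turn [0.0, 0.0, -6.3]
(np.float64(0.4946), np.float64(-0.2143), np.float64(0.115), np.float64(-54.3873)) travel [0.0008, 0.0132, 0.0] turn [0.0, 0.0, -6.3]
(np.float64(0.5029), np.float64(-0.2246), np.float64(0.115), np.float64(-48.0848)) travel [0.0007, 0.0132, 0.0] turn [0.0, 0.0, -6.3]
(np.float64(0.5122), np.float64(-0.2339), np.float64(0.115), np.float64(-41.7822)) travel [0.0007, 0.0131, 0.0] turn [0.0, 0.0, -6.3]
(np.float64(0.5226), np.float64(-0.2421), np.float64(0.115), np.float64(-35.4797)) travel [0.0008, 0.0132, 0.0] turn [0.0, 0.0, -6.3]
```

Gripped: opening 21.5 mm against a 22 mm post, grip force 40 N. Swinging along the arc.

Request:
{"fn": "step_arm", "kwargs": {
  "commands": [
    {"travel": [0.0002, 0.0066, 0], "turn": [0, 0, -3.15]},
    {"travel": [0.0007, 0.0132, 0], "turn": [0, 0, -6.3]},
    {"travel": [0.0016, 0.0197, 0], "turn": [0, 0, -9.45]},
    {"travel": [0.0029, 0.0262, 0], "turn": [0, 0, -12.6]},
    {"travel": [0.0045, 0.0326, 0], "turn": [0, 0, -15.75]}
  ]
}}

```text
time: 8.85
position: [0.4802, -0.1834, 0.1164]
tool_rot: [-3.088, -0.547, 0.002]
ft_force: [-3.1, 9.2, 4.9]
grip_width: 0.242
grip_force: 40.0
```

```bash
cat > l.py <<'E'
from g import *
p=np.load('p.npy');pv=w(p,(-.02,-.15,.12))
def lev():
    s=ctrl.get_state();R=Ro.from_rotvec(s["tool_rot"]).as_matrix()
    q=s["position"]-.005*R[:,2];d=(q-pv)[:2];t=np.arctan2(d[1],d[0])%(2*np.pi)
    psi=np.arctan2(R[1,1],R[0,1])
    print("lever",round(t-(np.pi+.15+p[2]),4),"radius",np.hypot(*d).round(4),"by tool yaw",round(psi+np.radians(85.8),4))
    go([])
E
python3 -c "
from l import *
lev()"
```

```text
lever 0.2633 radius 0.1185 by tool yaw 0.2774
t 8.85 p [ 0.4802 -0.1834  0.1164] psi -69.9 f [-3.1  9.2  4.9] w 0.242 gf 40.002017696388066 q [-0.4   0.16  0.78  1.95 -0.13  1.08 -0.79]
```

Request:
{"fn": "step_arm", "kwargs": {
  "commands": [
    {"travel": [0.0002, 0.0066, 0], "turn": [0, 0, -3.15]},
    {"travel": [0.0007, 0.0132, 0], "turn": [0, 0, -6.3]},
    {"travel": [0.0016, 0.0197, 0], "turn": [0, 0, -9.45]},
    {"travel": [0.0029, 0.0262, 0], "turn": [0, 0, -12.6]},
    {"travel": [0.0045, 0.0326, 0], "turn": [0, 0, -15.75]}
  ]
}}

```text
time: 9.35
position: [0.4959, -0.2124, 0.1164]
tool_rot: [-2.983, -0.966, 0.001]
ft_force: [-1.8, 7.2, 4.6]
grip_width: 0.243
grip_force: 40.0
```

```bash
python3 -c "
from l import *
lev()"
```

```text
lever 0.5428 radius 0.1179 by tool yaw 0.553
t 9.35 p [ 0.4959 -0.2124  0.1164] psi -54.1 f [-1.8  7.2  4.6] w 0.243 gf 39.99976001679897 q [-0.31  0.22  0.75  1.89 -0.18  1.1  -0.43]
```

Request:
{"fn": "step_arm", "kwargs": {
  "commands": [
    {"travel": [0.0002, 0.006, 0], "turn": [0, 0, -2.9]},
    {"travel": [0.0006, 0.012, 0], "turn": [0, 0, -5.7]},
    {"travel": [0.0013, 0.0179, 0], "turn": [0, 0, -8.6]},
    {"travel": [0.0024, 0.0238, 0], "turn": [0, 0, -11.5]},
    {"travel": [0.0037, 0.0297, 0], "turn": [0, 0, -14.3]}
  ]
}}

```text
time: 9.85
position: [0.5166, -0.234, 0.1164]
tool_rot: [-2.84, -1.33, -0.002]
ft_force: [-0.3, 8.4, 4.9]
grip_width: 0.239
grip_force: 40.0
```

```bash
python3 -c "
from l import *
lev()"
```

```text
lever 0.7984 radius 0.1173 by tool yaw 0.8029
t 9.85 p [ 0.5166 -0.234   0.1164] psi -39.8 f [-0.3  8.4  4.9] w 0.239 gf 39.995911535806954 q [-0.23  0.29  0.71  1.82 -0.21  1.11 -0.14]
```

Request:
{"fn": "step_arm", "kwargs": {
  "commands": [
    {"travel": [0.0001, 0.004, 0], "turn": [0, 0, -1.9]},
    {"travel": [0.0003, 0.008, 0], "turn": [0, 0, -3.8]},
    {"travel": [0.0004, 0.0096, 0], "turn": [0, 0, -4.6]},
    {"travel": [0.0004, 0.0096, 0], "turn": [0, 0, -4.6]},
    {"travel": [0.0004, 0.0096, 0], "turn": [0, 0, -4.6]}
  ]
}}

```text
time: 10.35
position: [0.5239, -0.2394, 0.1164]
tool_rot: [-2.785, -1.44, -0.001]
ft_force: [-3.0, 9.0, 6.3]
grip_width: 0.243
grip_force: 40.0
```

```bash
python3 -c "
from l import *
import cv2
lev()
im=ctrl.get_image('scene');cv2.imwrite('pics/f.png',cv2.resize(im[120:310,70:330,::-1],None,fx=3,fy=3,interpolation=cv2.INTER_CUBIC))
for a in(.66,.88,1.1):
  print(a,[((proj('scene',w(p,levpt(a,r,z)))-[70,120])*3).round().tolist() for r,z in((.03,.086),(.1,.086),(.12,.146))])"
```

```text
lever 0.8754 radius 0.117 by tool yaw 0.8814
t 10.35 p [ 0.5239 -0.2394  0.1164] psi -35.3 f [-3.   9.   6.3] w 0.243 gf 39.999935952946544 q [-0.21  0.3   0.7   1.8  -0.22  1.12 -0.05]
0.66 [[261.0, 310.0], [201.0, 282.0], [169.0, 243.0]]
0.88 [[258.0, 316.0], [190.0, 300.0], [156.0, 266.0]]
1.1 [[256.0, 322.0], [184.0, 320.0], [148.0, 291.0]]
```

View pics/f.png

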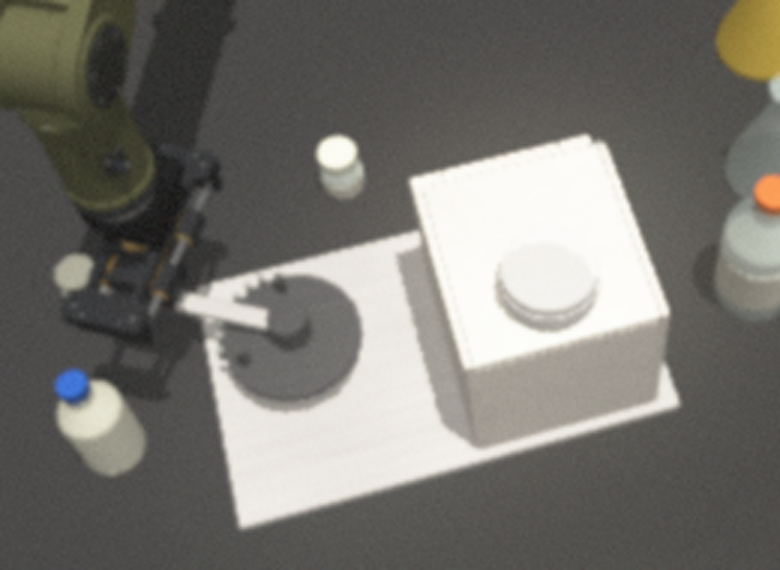

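The bar runs from (268,318) to (185,300), matching the prediction for 0.88. The door is shut, and jar_a, jar_b (its lid at about (75,272), where it started), the wash bottle and the dishes stand where they were. Handing in.

```bash
python3 -c "
from l import *
lev();print(ctrl.close_job())"
```

```text
lever 0.8752 radius 0.117 by tool yaw 0.8813
t 10.4 p [ 0.5239 -0.2393  0.1164] psi -35.3 f [-3.6  9.   5.8] w 0.244 gf 39.99985710717738 q [-0.21  0.3   0.7   1.8  -0.22  1.12 -0.05]
the job is handed in; nothing more can be done
None
```

The door is shut on its catch, and the gripper is holding the seal lever at the fourth click (about 0.88 rad measured); the job was handed in at 10.4 s, with nothing seen to have moved out of place in the last picture.

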